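# Slide the battery box into its charging dock

### The job

Push the tall, heavy battery box across the counter into its charging dock until it is fully home against the dock's stop, then press the charge button beside the dock all the way down and let it go. The box is top-heavy and tips if pushed high up, so slide it from near its base and keep it upright: do not rock it, lift it or take it by its carrying handle. Leave the other things on the counter where they are.

Things in the scene. Friction and masses are not known exactly. Their poses are not given: they have to be found in the camera images.
- battery: grey box, black lid, 80 mm (x) by 130 (y) by 170 tall, 0.7 to 1 kg, top-heavy. On its near side the black base juts out 45 mm as a ledge 35 mm tall: pushed on the ledge's end face (x = -85 mm) it slides, pushed in its upper half it tips. Origin: under the tall part's centre, z up, x away from the robot. Starts before the dock's mouth, up to 25 mm off line, turned up to 0.2 rad, 90 to 115 mm short of home.
- grip: black carrying handle on the box's lid: a bar 90 mm long along the box's y and 12 mm thick, its axis 30 mm above the lid. Part of the box; not to be used. Origin: middle of the lid's top.
- dock: fixed charging dock without floor: white stop block 200 mm wide, 90 tall; two rails 30 mm tall reach 80 mm from it to the robot, 146 mm apart, flared to about 200 at the mouth. Origin: on the counter, middle of the stop's front face; x points into the stop (push this way). Box home: its origin at x = -40 mm, y = 0, same yaw.
- charge (a joint): travel of the charge button, 0 m when up, 0.006 m when fully down; a spring brings it back up. Fully down takes 5 N.
- charge_top (a point): centre of the top of the charge button, a white round button 32 mm across on a black housing, on the low white pod to the right of the dock (dock frame: x = -75 mm, y = -185 mm). Pressed straight down.
- dropper: small amber dropper bottle with a black cap, 32 mm across, 65 mm tall; loose bystander, to be left alone. Origin: under its middle
- jar: squat white screw jar, 48 mm across, 45 mm tall; loose bystander, to be left alone. Origin: under its middle
- beaker: clear plastic rinsing cup, 66 mm across, 80 mm tall; loose bystander, to be left alone. Origin: under its middle
- mirror: pale green hand mirror lying flat, about 205 mm long, 8 mm thick; loose bystander, to be left alone. Origin: under its middle
- syringe: clear plastic syringe lying flat, about 145 mm long, 18 mm thick; loose bystander, to be left alone. Origin: under its middle
- packet: flat white packet 50 x 90 x 22 mm; loose bystander, to be left alone. Origin: under its middle
There are look-alikes about, which are no part of the job. What is shaped like the battery but pink, purple or yellow is not meant.

How it is judged:
By the outcome, as a careful person would: the job done as asked, in the order asked, and still so for the second after the job is handed in, with the robot touching nothing.
It also fails if it takes over 48 s, if anything falls off the work surface, if the arm or the gripper's body presses on something with over 40 N, if the wrist force passes 120 N, or if a joint passes its speed limit or range.

### The arm

A 6-joint arm with a two-finger parallel gripper is mounted at the origin on the work surface. World frame = base frame: x ahead of the robot, y to its left, z up, the work surface at z = 0. Lengths are in m, angles in rad, forces in N, time in s.
With the tool pointing down it reaches from about 0.35 to 0.725 m from the base axis. Payload 4.3 kg.
Tool frame: the origin (TCP) lies at the very end of the fingers, on their centre line; the grasp point (between the pads) lies 19 mm behind it; z points along the fingers, y is the line along which they close (so a half turn about z gives the same grasp; the last joint's range is limited). The gripper opens to 85 mm and grips with 20 to 120 N. Pads are 22 mm wide; open, the fingers measure 114 mm over their backs; the gripper's body (76 mm by 85 mm) begins 54 mm behind the grasp point. The pads swing forward as they close: fully open they stand 13 mm farther back than shut.
Start: joints at [-1.453, 0.377, 0.081, 1.274, 0, 1.46], TCP at [0.13, -0.56, 0.231] pointing down, gripper open.
Joint ranges: [-2.72, 2.72], [-0.84, 1.66], [-1.02, 1.22], [-1.77, 2.12], [-1.37, 1.28], [-3.14, 3.14]. Speed limits (rad/s): [2.57, 2.57, 3.14, 3.14, 3.14, 3.14].

### API

Orientations are given as a unit quaternion [x, y, z, w].
In Python, from cell import read_state, camera, job_done, masks_of, spot_point gives the robot as it stands. The module is installed in compiled form; this text tells all that it offers.
- The arm moves only by the tool arm_command, never from a script. Its arguments are lists of equal length, an entry for each row: "translation": the shift along the tool's x, y, z in m, a list of three; "turn": the turn about the tool's z in rad. In form: {"translation": [[x, y, z], ...], "turn": [turn, ...]}. A call has 1 to 10 rows; each row shifts and turns the commanded pose from where the row before left it, along the tool's axes as they then stand; what a row does not reach is not made up. A row lasts 1/12 s, in which the tool goes at most 41.7 mm and 7.16 degrees, less where a joint would pass 70% of its speed; a pose out of reach is approached as far as the arm can. A call with a gripper value outside its range is refused whole. "gripper" is the opening, from -1 (shut) to 1 (fully open), set as the call begins (left out, the last holds). The fingers move at their own pace and stop on an object; "grip_force" is the grip in N (left out, the last holds). Time passes only in rows, so rows that do not move let the fingers close. It gives the time, the measured TCP pose, the force, the opening and the grip force at its end, in the units of the state.
- read_state(): the state, without advancing time (a new reading comes with each control period).
- camera(name): name is "scene" or "side" or "wrist"; returns a dict with "frame" (480x640x3 uint8, red, green, blue), "K" (3x3 intrinsics, pixels), "xyz" and "orientation" of the camera in the world; the wrist camera has in their place "tool_from_camera" (4x4, takes a point from camera to tool coordinates, whose origin is the TCP and whose axes are the flange's). Camera axes: x right, y down, z forward; pixel columns grow to the right and rows downward; lengths in m; the calibration is good to about 2 mm. A picture is of the moment at which its call begins: read the wrist's pose just before it. There is no depth.
- job_done(): hands the job in; it is judged then, once.
Trained networks look in a picture, given as the dict that the camera call returned (one of the last four; its "shot" number tells which), for a name from the list of things; names that differ only in an ending like _2 or _b are one class to them, and where a whole thing is asked for, a point or a joint stands for the part that bears it (a point fixed in the world has none). Each returns a list of dicts, best first, with "p" (0 to 1); they miss things now and then, are a little off and sometimes report something else, mostly with a low value. They report only what shows in the picture. A call takes as long as a camera call. They do not tell look-alikes from the thing itself.
- masks_of(target, picture): "pixels" (480x640 bool, what is visible of it) and "centre" ([column, row] in pixels, amid what is visible of it).
- spot_point(target, picture): "centre" ([column, row] in pixels: a listed point, or the origin of a listed thing).
The state is a dict: "time_s": time; "joints": joint angles; "dq": joint speeds; "joint_torque": joint torques, N m; "position": TCP position; "ee_rot": TCP orientation; "force": force on the tool from outside, world axes, zero at the start; "torque": the same for the moment, N m; "opening": opening from 0.0 (shut) to 1.0 (fully open); "gripper_force": force on a finger pad.
Only numpy, scipy, OpenCV 4.12 (cv2) and the standard library are available. Lean on these libraries where they do the work, as an engineer would, in place of code of your own. Each camera call takes 0.05 s, during which the arm holds its last target. There are 200 camera calls.

## Working session

There is one attempt and no reset: what is moved stays moved. The work goes in short steps, Python scripts to look and compute and a tool call to move; the robot and the scene stay as the last step left them, time stands still between calls to the robot, and variables do not carry over. Pictures are saved under pics/ and viewed, at most 10 in all, crops included, and the job is handed in when it is done.

Besides the shell and the picture viewer there is one more tool, called after "Request:" by a JSON object that holds its "name" and its "arguments", one argument or row to a line. arm_command: Moves the arm, as the interface text tells. Its arguments: {"type":"object","properties":{"translation":{"type":"array","items":{"type":"array","items":{"type":"number"}}},"turn":{"type":"array","items":{"type":"number"}},"gripper":{"type":"number"},"grip_force":{"type":"number"}},"required":["translation","turn"]}

```bash
mkdir -p pics
cat > h.py <<'E'
import numpy as np, cv2
from scipy.spatial.transform import Rotation as R
from cell import read_state, camera, job_done, masks_of, spot_point
def save(p,n): cv2.imwrite('pics/'+n,p['frame'][:,:,::-1])
def cam(p):
    if 'xyz' in p: return np.array(p['xyz']),R.from_quat(p['orientation']).as_matrix()
    T=p['T']; return T[:3,3],T[:3,:3]
def shot(n):
    s=read_state(); p=camera(n)
    if n=='wrist':
        W=np.eye(4);W[:3,:3]=R.from_quat(s['ee_rot']).as_matrix();W[:3,3]=s['position']
        p['T']=W@np.array(p['tool_from_camera'])
    return p
def ray(p,c,z):
    o,M=cam(p); d=M@np.linalg.inv(np.array(p['K']))@[c[0],c[1],1.]
    return o+d*(z-o[2])/d[2]
def proj(p,X):
    o,M=cam(p); q=np.array(p['K'])@(M.T@(np.atleast_2d(X)-o).T); return (q[:2]/q[2]).T
E
python3 - <<'E'
from h import *
print(read_state())
for n in ('scene','side'):
    p=shot(n); save(p,n+'1.png'); print(n,p['xyz'],p['orientation'],p['K'])
    for t,z in (('battery',0),('grip',.17),('dock',0),('charge_top',.03),('dropper',0),('jar',0),('beaker',0),('mirror',0),('syringe',0),('packet',0)):
        for d in spot_point(t,p)[:3]: print(t,round(d['p'],2),np.round(d['centre']),np.round(ray(p,d['centre'],z),3))
E
```

```text
{'time_s': 0.0, 'joints': array([-1.45327564e+00,  3.78106599e-01,  7.96752662e-02,  1.27441390e+00,
        2.53792947e-06,  1.46050193e+00]), 'dq': array([-7.65755813e-04, -8.91975948e-05, -3.56101701e-04, -1.18105052e-03,
        4.43206213e-04,  4.64151065e-04]), 'joint_torque': array([ 2.16034190e-03, -4.63603485e+01,  2.69875789e+01,  2.06291489e-02,
        3.73911223e-05,  2.97770248e-05]), 'position': array([ 0.12979785, -0.55950163,  0.23035515]), 'ee_rot': array([ 9.93519026e-01,  1.13661315e-01, -2.43253235e-06, -1.02445065e-03]), 'force': array([-0.90955771, -0.32419758,  0.1474249 ]), 'torque': array([ 0.03377072, -0.02272196, -0.02507717]), 'gripper_force': 0.0, 'opening': 0.9997323918184824}
scene [ 1.08954563 -0.94989284  1.18939929] [ 0.88394213  0.23017877 -0.09877915 -0.39485025] [[604.0768462    0.         327.91369312]
 [  0.         604.0768462  221.83674004]
 [  0.           0.           1.        ]]
battery 0.97 [294. 200.] [0.317 0.246 0.   ]
battery 0.8 [454. 245.] [0.813 0.302 0.   ]
battery 0.66 [170. 292.] [ 0.231 -0.232  0.   ]
grip 0.72 [161. 246.] [ 0
[... 707 characters left out ...]
777   0.         319.29323893]
 [  0.         581.92921777 239.23344196]
 [  0.           0.           1.        ]]
battery 0.95 [394. 352.] [0.3   0.259 0.   ]
battery 0.94 [448. 217.] [ 0.229 -0.238  0.   ]
battery 0.71 [320. 255.] [ 0.535 -0.001  0.   ]
grip 0.83 [149. 268.] [0.829 0.3   0.17 ]
grip 0.77 [395. 300.] [0.311 0.262 0.17 ]
grip 0.68 [459. 164.] [ 0.227 -0.246  0.17 ]
dock 0.64 [262. 245.] [0.691 0.001 0.   ]
dock 0.55 [311. 320.] [0.501 0.214 0.   ]
charge_top 0.47 [303. 183.] [ 0.65  -0.249  0.03 ]
jar 0.95 [241. 292.] [0.688 0.172 0.   ]
beaker 0.61 [309. 319.] [0.505 0.213 0.   ]
syringe 0.63 [301. 185.] [ 0.664 -0.278  0.   ]
packet 0.87 [357. 214.] [ 0.475 -0.189  0.   ]
```

View pics/scene1.png

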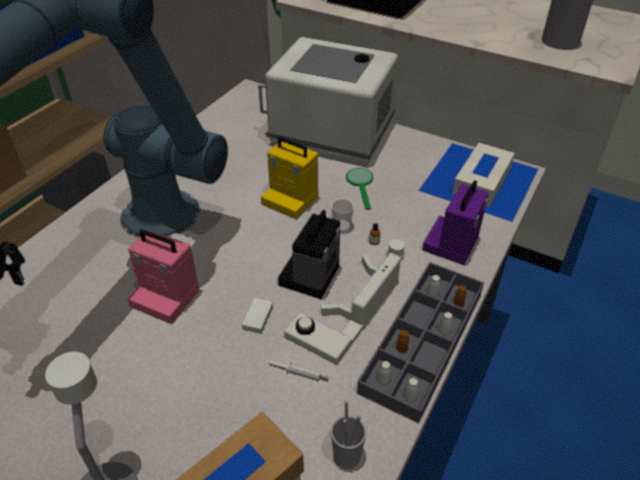

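View pics/side1.png

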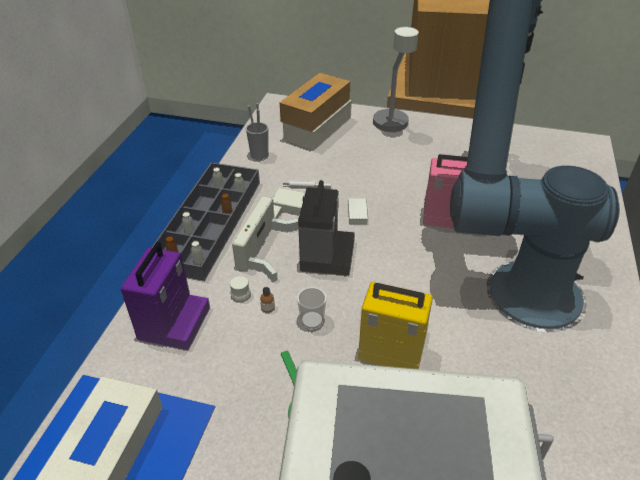

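The scene camera shows four box-shaped candidates: pink (165,275), yellow (290,180), purple (457,225) and grey with a black lid (318,255). The grey one fits because it has the right colour and stands before the dock's mouth (stop at 378,290). The button is at about (304,324). Next I'll fit the poses and confirm the choice in one crop.

```bash
cat > fit.py <<'E'
from h import *
from scipy.optimize import minimize
def box(x0,x1,y0,y1,z0,z1): return np.array([[x,y,z] for x in(x0,x1) for y in(y0,y1) for z in(z0,z1)])
BAT=[box(-.04,.04,-.065,.065,0,.17),box(-.085,-.04,-.065,.065,0,.035),box(-.006,.006,-.045,.045,.17,.206)]
def place(P,q):
    c,s=np.cos(q[2]),np.sin(q[2]); return P@np.array([[c,s,0],[-s,c,0],[0,0,1]])+[q[0],q[1],0]
def render(p,parts,q):
    m=np.zeros((480,640),np.uint8)
    for P in parts: cv2.fillConvexPoly(m,cv2.convexHull(np.round(proj(p,place(P,q))*16).astype(np.int32)),1,shift=4)
    return m>0
def fit(ps,ms,parts,q0):
    f=lambda q:-sum((render(p,parts,q)&m).sum()/(render(p,parts,q)|m).sum() for p,m in zip(ps,ms))
    s=np.array([q0+d for d in np.array([[0,0,0],[.02,0,.1],[0,.02,-.1],[-.02,-.02,.15]])])
    r=minimize(f,q0,method='Nelder-Mead',options=dict(initial_simplex=s,xatol=1e-4,fatol=1e-4)); return r.x,r.fun
def pick(p,name,X):
    c=proj(p,X)[0]; return min(masks_of(name,p),key=lambda d:np.hypot(*(np.array(d['centre'])-c)))
E
python3 - <<'E'
from fit import *
ps=[shot('scene'),shot('side')]
bs=[pick(p,'battery',[.53,0,.08]) for p in ps]
for b in bs: print(b['p'],b['centre'],b['pixels'].sum())
bm=[b['pixels'] for b in bs]
q,f=fit(ps,bm,BAT,np.array([.535,0,0.])); print('bat',q,f)
for p,m in zip(ps,bm): print(fit([p],[m],BAT,q))
out=[]
for p,n in zip(ps,('s','d')):
    for nm in('dock','charge'):
        for d in masks_of(nm,p)[:3]: print(n,nm,d['p'],d['centre'],d['pixels'].sum())
    for d in spot_point('dock',p)[:2]+spot_point('charge_top',p)[:2]: print(d)
a=ps[0]['frame'][215:365,240:440].copy(); b=ps[1]['frame'][165:315,210:410].copy()
e=np.hstack([cv2.resize(x,(400,300),interpolation=cv2.INTER_CUBIC) for x in(a,b)])
v=np.vstack([e,e.copy()])
e=np.clip(e.astype(float)*1.5,0,255).astype(np.uint8); v=np.vstack([cv2.resize(np.clip(a.astype(float)*1.5,0,255).astype(np.uint8)[40:140,60:193],(400,300),interpolation=3),cv2.resize(np.clip(b.astype(float)*1.5,0,255).astype(np.uint8)[10:110,15:148],(400,300),interpolation=3)])
for i,(p,o) in enumerate(zip(ps,((240,215),(210,165)))):
    for P in BAT:
        h=cv2.convexHull(((proj(p,place(P,q))-o)*2+[400*i,0]).astype(np.int32)); cv2.polylines(e,[h],True,(255,0,0))
w=np.vstack([e,np.hstack([v[:300],v[300:]])])
cv2.imwrite('pics/crop1.png',w[:,:,::-1])
E
```

```text
0.77 [313.9, 253.8] 3654
0.77 [323.4, 238.1] 3884
bat [ 0.53791953 -0.00135204  0.12918699] -1.8954862222985174
(array([ 5.37764780e-01, -4.83583190e-04,  1.30409367e-01]), np.float64(-0.9456521739130435))
(array([ 0.53697833, -0.00083918,  0.13064372]), np.float64(-0.95590046809559))
s dock 0.96 [347.4, 313.3] 4543
{'centre': [369.9, 298.3], 'p': 0.6}
{'centre': [302.9, 321.5], 'p': 0.58}
d dock 0.87 [264.6, 226.0] 2972
{'centre': [262.4, 245.1], 'p': 0.64}
{'centre': [359.5, 211.2], 'p': 0.62}
```

View pics/crop1.png

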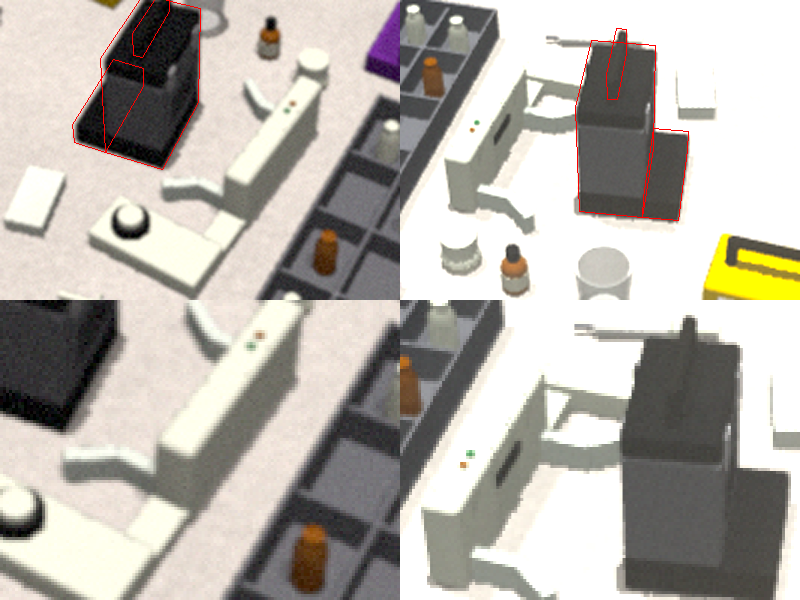

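The crop confirms the grey box with the black lid, ledge towards the robot, standing before the dock. The model outline fits it. The stop's front-top corners are at scene (353,302) and (393,257), and at side (248,246) and (273,201).

Run:
```python
from fit import *
ps=[shot('scene'),shot('side')]
for p,cs in zip(ps,([(353.3,301.7),(392.7,256.7)],[(247.7,245.7),(273.3,200.7)])):
    print([np.round(ray(p,c,.09),4) for c in cs])
dm=[masks_of('dock',p)[0]['pixels'] for p in ps]
bm=[pick(p,'battery',[.53,0,.08])['pixels'] for p in ps]
def rail(s):
    return [np.array([[x,s*y,z] for x,y in q for z in(0,.03)]) for q in ([(-.04,.073),(0,.073),(0,.085),(-.04,.085)],[(-.04,.073),(-.04,.085),(-.08,.112),(-.08,.1)])]
best=[]
for th in(.02,.025,.03,.035):
    parts=[box(0,th,-.1,.1,0,.09)]+rail(1)+rail(-1)
    # pod excluded: ignore pixels right of dock and the battery
    def f(q):
        t=0
        for p,m,b in zip(ps,dm,bm):
            r=render(p,parts,q)
            ign=render(p,[box(-.16,.06,-.25,-.101,0,.06)],q)&~r | b
            t-=((r&m&~ign).sum())/(((r|m)&~ign).sum())
        return t
    q0=np.array([.69,0,.0]); s=np.array([q0+d for d in np.array([[0,0,0],[.02,0,.1],[0,.02,-.1],[-.02,-.02,.15]])])
    r=minimize(f,q0,method='Nelder-Mead',options=dict(initial_simplex=s)); print(th,r.x,r.fun)
for z in(.02,.03,.04): print(z,ray(ps[0],(304.5,322),z))
```

```text
[array([ 0.6935, -0.0953,  0.09  ]), array([0.7127, 0.0879, 0.09  ])]
[array([0.6868, 0.1032, 0.09  ]), array([ 0.681 , -0.0784,  0.09  ])]
0.02 [ 0.69784875  0.00771911 -0.0147337 ] -1.7672694335200805
0.025 [ 0.69518777  0.00663071 -0.03690688] -1.8806422643015623
0.03 [ 0.69193483  0.00729592 -0.04146642] -1.8569234839965603
0.035 [ 0.68853112  0.00572703 -0.06529104] -1.7738882528732214
0.02 [ 0.59393927 -0.15688377  0.02      ]
0.03 [ 0.5981774 -0.1636651  0.03     ]
0.04 [ 0.60241553 -0.17044644  0.04      ]
```

Run:
```python
from fit import *
ps=[shot('scene'),shot('side')]
def tri(a,b):
    o1,o2=[cam(p)[0] for p in ps]; d1=ray(ps[0],a,0)-o1; d2=ray(ps[1],b,0)-o2
    t=np.linalg.lstsq(np.c_[d1,-d2],o2-o1,rcond=None)[0]; return (o1+d1*t[0]+o2+d2*t[1])/2
print('lampbase',ray(ps[1],(390,122),0),ray(ps[0],(108,470),0),'head',tri((72,378),(405,41)))
print('cup top',tri((347,437),(257,135)),'boxtop',tri((240,465),(316,92)),'pinkhandle',tri((157,240),(456,162)))
```

```text
lampbase [ 0.46784419 -0.70015877  0.        ] [ 0.43239546 -0.66146906  0.        ] head [ 0.43778598 -0.64818591  0.31095916]
cup top [ 0.83743489 -0.39870763  0.07317717] boxtop [ 0.70348066 -0.57658822  0.14335339] pinkhandle [ 0.23318328 -0.23048766  0.18786195]
```

Request:
{"name": "arm_command", "arguments": {
  "translation": [
    [0,0,-0.03],
    [0,0,-0.03],
    [0.029,-0.022,-0.005],
    [0.029,-0.022,-0.005],
    [0.029,-0.022,-0.005],
    [0.029,-0.022,-0.005],
    [0.029,-0.022,-0.005],
    [0.029,-0.022,-0.005],
    [0.029,-0.022,-0.005],
    [0.029,-0.022,-0.005]
  ],
  "turn": [0.114,0.114,0,0,0,0,0,0,0,0]
}}

```text
time_s: 2.93
position: [0.3631, -0.3829, 0.3318]
ee_rot: [1.0, -0.0, 0.0, 0.0]
force: [0.0, -1.1, 0.2]
opening: 1.001
gripper_force: 0.0
```

Request:
{"name": "arm_command", "arguments": {
  "translation": [
    [0.029,-0.022,0],
    [0.029,-0.022,0],
    [0.029,-0.022,0],
    [0.029,-0.022,0],
    [0.029,-0.022,0],
    [0.029,-0.022,0],
    [0,0,0],
    [0,0,0],
    [0,0,0]
  ],
  "turn": [0,0,0,0,0,0,0,0,0]
}}

```text
time_s: 3.68
position: [0.5357, -0.2524, 0.3312]
ee_rot: [1.0, 0.0, -0.0, 0.0]
force: [-0.5, -0.5, -0.6]
opening: 0.997
gripper_force: 0.0
```

Run:
```python
from fit import *
s=read_state(); print(s['time_s'],s['position'],s['ee_rot'],s['joints'])
p=shot('wrist'); save(p,'w1.png'); print(p['T'])
for t,z in(('dock',0),('charge_top',.045),('battery',0),('syringe',0),('packet',0)):
    for d in spot_point(t,p)[:2]: print(t,d,ray(p,d['centre'],z))
```

```text
3.6833 [ 0.5357315  -0.25236154  0.3311855 ] [ 9.99999934e-01  1.11393080e-04 -2.81389946e-04  2.02254284e-04] [-5.46986868e-01  4.22829847e-01  4.05974677e-01  1.55421136e+00
 -6.38229964e-04  2.59438309e+00]
[[ 3.61058657e-04 -9.66228187e-01 -2.57687718e-01  6.00073882e-01]
 [-9.99999439e-01 -9.22868524e-05 -1.05510770e-03 -2.51705539e-01]
 [ 9.95693614e-04  2.57687955e-01 -9.66227678e-01  4.72847582e-01]
 [ 0.00000000e+00  0.00000000e+00  0.00000000e+00  1.00000000e+00]]
dock {'centre': [59.9, 24.1], 'p': 0.83} [ 6.89696924e-01  2.57576637e-03 -5.55111512e-17]
charge_top {'centre': [81.4, 171.7], 'p': 0.64} [ 0.54727437 -0.02266039  0.045     ]
battery {'centre': [297.0, 412.2], 'p': 0.92} [ 0.23541879 -0.23129479  0.        ]
battery {'centre': [82.5, 173.9], 'p': 0.85} [0.53931848 0.0005588  0.        ]
syringe {'centre': [334.9, 54.0], 'p': 0.62} [ 6.61821317e-01 -2.74060242e-01  5.55111512e-17]
packet {'centre': [257.8, 227.8], 'p': 0.84} [ 0.47843441 -0.18925537  0.        ]
```

View pics/w1.png

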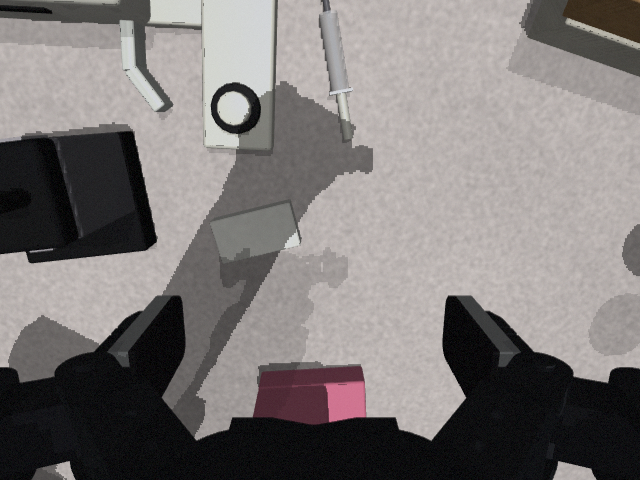

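The wrist view shows the button at (235,108) on its pod, the dock's right rail at (125,25)-(165,107), the grey box at (80,190) and the packet at (257,230). The syringe is at (335,70).

Run:
```python
from fit import *
ps=[shot('scene'),shot('side'),shot('wrist')]
def tri(a,b,p1,p2):
    o1,o2=[cam(p)[0] for p in (p1,p2)]; d1=ray(p1,a,0)-o1; d2=ray(p2,b,0)-o2
    t=np.linalg.lstsq(np.c_[d1,-d2],o2-o1,rcond=None)[0]; return (o1+d1*t[0]+o2+d2*t[1])/2, np.linalg.norm(o1+d1*t[0]-o2-d2*t[1])
print('button',tri((304.5,322),(235.5,107.5),ps[0],ps[2]))
dm=[masks_of('dock',p)[0]['pixels'] for p in ps]
bm=[pick(p,'battery',[.53,0,.08])['pixels'] for p in ps]
print([m.sum() for m in dm],[m.sum() for m in bm])
for k in([0,1,2],[0,1],[2]):
    f=fit([ps[i] for i in k],[bm[i] for i in k],BAT,np.array([.535,0,.1])); print('bat',k,f)
def rail(s):
    return [np.array([[x,s*y,z] for x,y in q for z in(0,.03)]) for q in ([(-.04,.073),(0,.073),(0,.083),(-.04,.083)],[(-.04,.073),(-.04,.083),(-.08,.11),(-.08,.1)])]
for th in(.022,.025,.028):
  for use in([0,1,2],[0,1],[0,2]):
    parts=[box(0,th,-.1,.1,0,.09)]+rail(1)+rail(-1)
    def f(q):
        t=0
        for i in use:
            p,m,b=ps[i],dm[i],bm[i]
            r=render(p,parts,q)
            ign=render(p,[box(-.16,.06,-.25,-.101,0,.06)],q)&~r | b
            t-=((r&m&~ign).sum())/(((r|m)&~ign).sum())
        return t
    q0=np.array([.69,0,-.02]); s=np.array([q0+d for d in np.array([[0,0,0],[.02,0,.1],[0,.02,-.1],[-.02,-.02,.15]])])
    r=minimize(f,q0,method='Nelder-Mead',options=dict(initial_simplex=s)); q=r.x
    print(th,use,q,r.fun,'btn',place(np.array([[-.075,-.185,0]]),q))
```

```text
button (array([ 0.60827707, -0.17982934,  0.053834  ]), np.float64(4.2953285635406964e-06))
[np.int64(4184), np.int64(2931), np.int64(18189)] [np.int64(3655), np.int64(3891), np.int64(17716)]
bat [0, 1, 2] (array([0.53733662, 0.00152242, 0.14099875]), np.float64(-2.8542882364281508))
bat [0, 1] (array([0.53567427, 0.00257886, 0.12953403]), np.float64(-1.899034495060985))
bat [2] (array([0.54001929, 0.00189661, 0.1196637 ]), np.float64(-0.9827270202721466))
0.022 [0, 1, 2] [ 0.69434378  0.0070659  -0.03784485] -2.7543712492177796 btn [[ 0.61239786 -0.17496395  0.        ]]
0.022 [0, 1] [ 0.69643794  0.00713803 -0.03273377] -1.8285071735331173 btn [[ 0.61542346 -0.17530827  0.        ]]
0.022 [0, 2] [ 0.69401203  0.00654777 -0.03745416] -1.8414888347470613 btn [[ 0.61213723 -0.17551408  0.        ]]
0.025 [0, 1, 2] [ 0.69399856  0.00682497 -0.04133302] -2.8193366408068856 btn [[ 0.61141818 -0.17491793  0.        ]]
0.025 [0, 1] [ 0.69537999  0.00637608 -0.03848067] -1.8759551024766121 btn [[ 0.61331834 -0.17560163  0.        ]]
0.025 [0, 2] [ 0.69360637  0.00573208 -0.04719552] -1.8928674207341984 btn [[ 0.60996196 -0.17552358  0.        ]]
0.028 [0, 1, 2] [ 0.69343414  0.00618032 -0.04173266] -2.8246821269946794 btn [[ 0.61078114 -0.17552957  0.        ]]
0.028 [0, 1] [ 0.6937574   0.00541119 -0.04224284] -1.8744499770674181 btn [[ 0.61101171 -0.17625651  0.        ]]
0.028 [0, 2] [ 0.69315371  0.00527177 -0.03663897] -1.894235111184669 btn [[ 0.61142735 -0.17685676  0.        ]]
```

Request:
{"name": "arm_command", "arguments": {
  "translation": [
    [-0.016,-0.034,0],
    [-0.016,-0.034,0],
    [-0.016,-0.034,0],
    [-0.016,-0.034,0],
    [-0.016,-0.034,0],
    [-0.016,-0.034,0],
    [-0.017,-0.035,0],
    [0,0,0.035],
    [0,0,0.035],
    [0,0,0.035]
  ],
  "turn": [0,0,0,0,0,0,0,-0.063,-0.062,0],
  "gripper": 1
}}

```text
time_s: 5.27
position: [0.4234, -0.0125, 0.2261]
ee_rot: [0.998, 0.064, 0.002, 0.001]
force: [1.4, -0.7, -0.8]
opening: 1.005
gripper_force: 0.0
```

Request:
{"name": "arm_command", "arguments": {
  "translation": [
    [0,0,0.035],
    [0,0,0.035],
    [0,0,0],
    [0,0,0],
    [0,0,0]
  ],
  "turn": [0,0,0,0,0]
}}

```text
time_s: 5.68
position: [0.4242, -0.0135, 0.158]
ee_rot: [0.998, 0.062, 0.001, 0.0]
force: [0.1, 0.6, -0.1]
opening: 0.998
gripper_force: 0.0
```

Run:
```python
from fit import *
s=read_state(); print(s['time_s'],s['position'],s['joints'],s['force'])
ps=[shot('scene'),shot('side'),shot('wrist')]; p=ps[2]; save(p,'w2.png')
bm=[pick(p,'battery',[.53,0,.08]) for p in ps]
print([ (b['p'],b['pixels'].sum()) for b in bm])
w=p['frame'].copy()
for q in ([.537,.001,.125],):
    for P in BAT: cv2.polylines(w,[cv2.convexHull(proj(p,place(P,q)).astype(np.int32))],True,(255,0,0))
cv2.imwrite('pics/w2.png',w[:,:,::-1])
print(fit([p],[bm[2]['pixels']],BAT,np.array([.537,.001,.125])))
```

```text
5.6833 [ 0.42419898 -0.01345177  0.15802969] [-1.81340095e-01  1.14933637e-01 -4.59755333e-01  9.93867936e-01
 -8.95524776e-05  2.83541411e+00] [ 0.13741255  0.6488815  -0.09378891]
[(0.81, np.int64(3686)), (0.58, np.int64(3891)), (0.8, np.int64(58491))]
(array([5.39563218e-01, 1.28906981e-04, 1.16401083e-01]), np.float64(-0.9645059432293475))
```

View pics/w2.png

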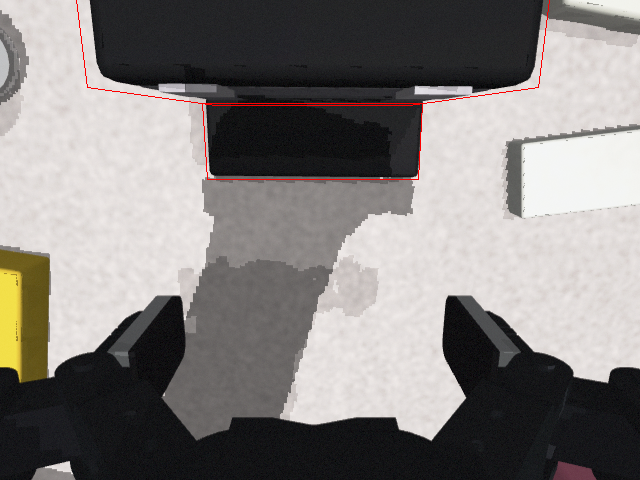

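Request:
{"name": "arm_command", "arguments": {
  "translation": [
    [0,0,0.035],
    [0,0,0.035],
    [0,0,0.035],
    [0,0,0.03],
    [0,0,0.015],
    [0,0,0.006],
    [0.006,0,0],
    [0.006,0,0],
    [0,0,0],
    [0,0,0]
  ],
  "turn": [0,0,0,0,0,0,0,0,0,0]
}}

```text
time_s: 6.82
position: [0.4376, -0.0121, 0.0019]
ee_rot: [0.998, 0.063, 0.002, 0.001]
force: [0.3, -0.0, -0.2]
opening: 0.999
gripper_force: 0.0
```

Request:
{"name": "arm_command", "arguments": {
  "translation": [
    [0.003,0,0],
    [0.003,0,0],
    [0.003,0,0],
    [0.003,0,0],
    [0.003,0,0],
    [0.003,0,0]
  ],
  "turn": [0,0,0,0,0,0]
}}

```text
time_s: 7.32
position: [0.4484, -0.0098, -0.0005]
ee_rot: [0.998, 0.062, -0.004, 0.001]
force: [-9.1, -1.3, 6.9]
opening: 0.997
gripper_force: 4.6
```

Request:
{"name": "arm_command", "arguments": {
  "translation": [
    [0,0,-0.004],
    [0,0,-0.002],
    [0,0,0]
  ],
  "turn": [0,0,0]
}}

```text
time_s: 7.57
position: [0.4513, -0.0093, 0.006]
ee_rot: [0.998, 0.062, -0.001, -0.0]
force: [-4.2, 0.3, -1.9]
opening: 1.0
gripper_force: 2.0
```

```bash
cat > look.py <<'E'
from fit import *
import sys
s=read_state(); print(s['time_s'],s['position'],s['force'],s['torque'],s['gripper_force'])
ps=[shot('scene'),shot('side'),shot('wrist')]; 
g=np.array(eval(sys.argv[1]))
bs=[pick(p,'battery',[g[0],g[1],.08])['pixels'] for p in ps]
print([b.sum() for b in bs])
for k in([0,1],[0],[1]): print(k,fit([ps[i] for i in k],[bs[i] for i in k],BAT,g))
if len(sys.argv)>2:
    v=[cv2.resize(np.clip(ps[i]['frame'][a:a+150,b:b+200].astype(float)*1.5,0,255).astype(np.uint8),(400,300),interpolation=3) for i,a,b in((0,180,240),(1,150,210))]
    v.append(cv2.resize(ps[2]['frame'],(400,300)))
    cv2.imwrite('pics/'+sys.argv[2],np.vstack([np.hstack(v[:2]),np.hstack([v[2],v[2]*0])])[:,:,::-1])
E
python3 look.py "[.54,0.001,.12]" l1.png
```

```text
7.5667 [ 0.45127636 -0.00930548  0.00600249] [-4.22341013  0.26338505 -1.88757935] [-6.40961529e-02  7.63693613e-01 -3.61781874e-04] 2.027693339623511
[np.int64(3543), np.int64(3885), np.int64(161943)]
[0, 1] (array([0.54931478, 0.00070464, 0.17006309]), np.float64(-1.8347168734845243))
[0] (array([0.5436977 , 0.00474469, 0.1304445 ]), np.float64(-0.9121447028423773))
[1] (array([5.49721715e-01, 3.30669441e-04, 1.69203682e-01]), np.float64(-0.9400887573964497))
```

View pics/l1.png

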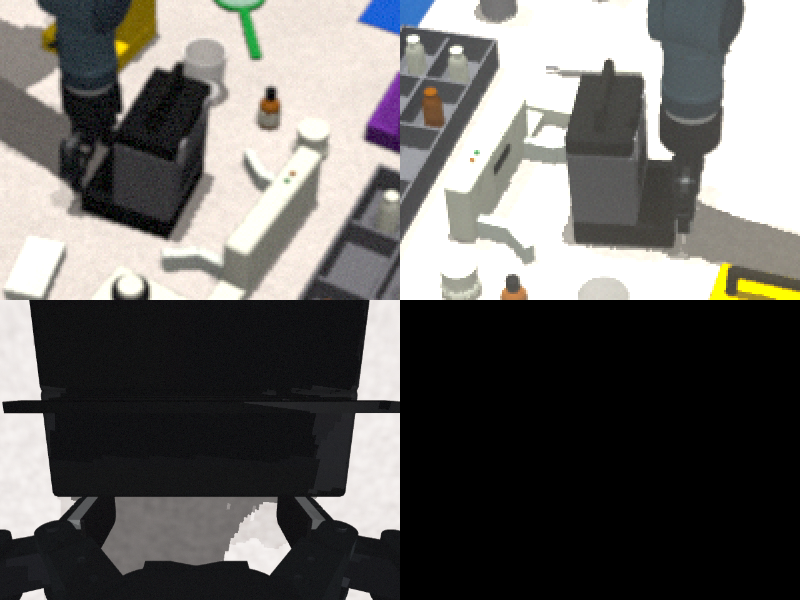

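Request:
{"name": "arm_command", "arguments": {
  "translation": [
    [0.004,-0.0006,0],
    [0.004,-0.0006,0],
    [0.004,-0.0006,0],
    [0.004,-0.0006,0],
    [0.004,-0.0006,0],
    [0.004,-0.0006,0],
    [0.004,-0.0006,0],
    [0.004,-0.0006,0],
    [0.004,-0.0006,0],
    [0.004,-0.0006,0]
  ],
  "turn": [0,0,0,0,0,0.01,0.01,0.01,0.01,0.01]
}}

```text
time_s: 8.7
position: [0.4921, 0.0013, 0.0062]
ee_rot: [0.999, 0.037, -0.0, -0.0]
force: [-5.1, 0.3, -1.9]
opening: 0.999
gripper_force: 1.9
```

```bash
python3 look.py "[.58,0.006,.07]" l2.png
```

```text
8.7 [0.49213904 0.00133014 0.00623726] [-5.1025207   0.30036965 -1.85699162] [0.11262729 0.80954612 0.08584856] 1.9473821483552456
[np.int64(3597), np.int64(3880), np.int64(159593)]
[0, 1] (array([0.59057824, 0.00770879, 0.11216272]), np.float64(-1.7968473078022047))
[0] (array([0.58510121, 0.01219729, 0.0744881 ]), np.float64(-0.9108961303462322))
[1] (array([0.59205575, 0.00445877, 0.12012888]), np.float64(-0.914584820366405))
```

View pics/l2.png

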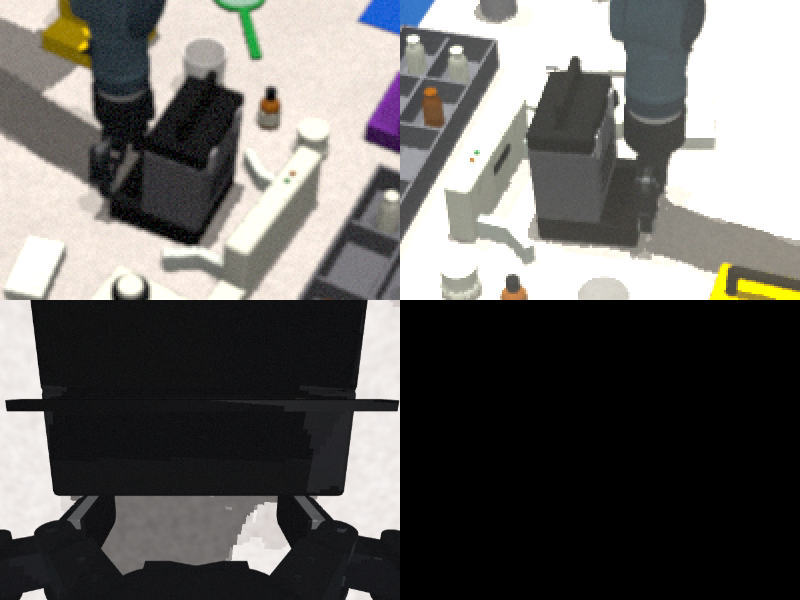

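Request:
{"name": "arm_command", "arguments": {
  "translation": [
    [0.004,-0.0007,0],
    [0.004,-0.0007,0],
    [0.004,-0.0007,0],
    [0.004,-0.0007,0],
    [0.004,-0.0007,0],
    [0.004,-0.0007,0],
    [0.004,-0.0007,0],
    [0.004,-0.0007,0],
    [0.004,-0.0007,0],
    [0.004,-0.0007,0]
  ],
  "turn": [0.0115,0.0115,0.0115,0.0115,0.0115,0.0115,0.0115,0.0115,0.0115,0.0115]
}}

```text
time_s: 9.83
position: [0.5297, 0.0092, 0.0064]
ee_rot: [1.0, -0.02, -0.002, -0.0]
force: [-7.9, 0.1, 4.6]
opening: 1.001
gripper_force: 4.0
```

```bash
python3 look.py "[.625,0.006,-.03]" l3.png
```

```text
9.8333 [0.52972868 0.00924764 0.00637052] [-7.87260401  0.11168173  4.61909155] [0.1314187  1.36926901 0.09445382] 3.9926499500870705
[np.int64(3702), np.int64(3802), np.int64(151796)]
[0, 1] (array([0.62442459, 0.00466716, 0.00228968]), np.float64(-1.759591860314375))
[0] (array([ 0.62281252,  0.00473911, -0.00297825]), np.float64(-0.9171832382841557))
[1] (array([0.62792359, 0.00387121, 0.03146847]), np.float64(-0.852814831562288))
```

View pics/l3.png

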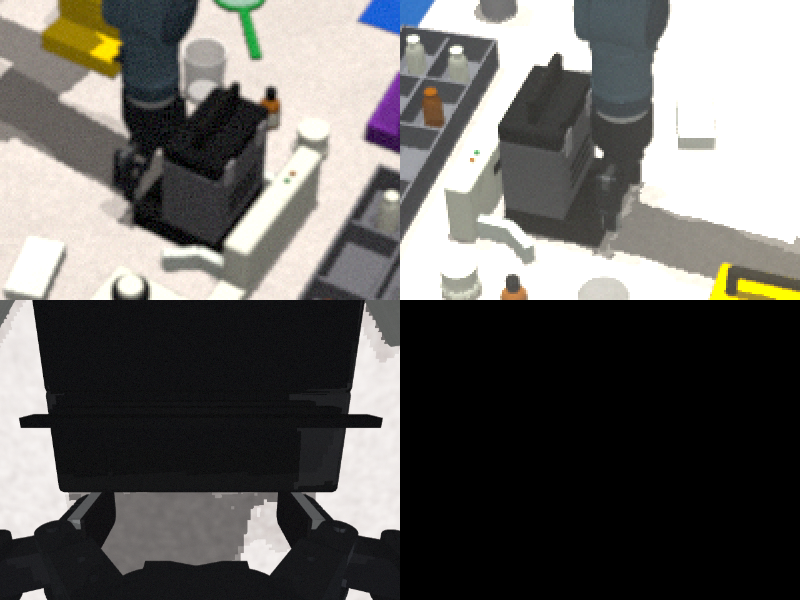

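Request:
{"name": "arm_command", "arguments": {
  "translation": [
    [0.003,0,0],
    [0.003,0,0],
    [0.003,0,0],
    [0,0,0]
  ],
  "turn": [0,0,0,0]
}}

```text
time_s: 10.47
position: [0.5402, 0.0085, 0.0063]
ee_rot: [1.0, -0.02, -0.0, 0.0]
force: [-4.6, 0.9, -1.0]
opening: 0.998
gripper_force: 2.5
```

```bash
cat > look2.py <<'E'
# fit 6-dof-ish: add pitch, ignoring arm-occluded region (mask out everything near tool)
from fit import *
import sys
s=read_state(); print(s['time_s'],s['position'],s['force'],s['torque'],s['gripper_force'])
ps=[shot('scene'),shot('side')]; g=np.array(eval(sys.argv[1]))
bs=[pick(p,'battery',[g[0],g[1],.08])['pixels'] for p in ps]
W=R.from_quat(s['ee_rot']).as_matrix()
tool=box(-.05,.05,-.075,.075,-.45,.0)@W.T+s['position']
def f(v):
    T=R.from_euler('yz',[v[3],0]).as_matrix(); parts=[P@T.T for P in BAT]; t=0
    for p,m in zip(ps,bs):
        ign=np.zeros((480,640),np.uint8); cv2.fillConvexPoly(ign,cv2.convexHull(proj(p,tool).astype(np.int32)),1)
        rails=render(p,[box(-.125,.08,-.11,.11,0,.03)],np.array([.693,.004,-.04]))&~render(p,[box(-.04,.04,-.065,.065,.03,.17)],v[:3])
        k=~((ign>0)|rails); r=render(p,parts,v[:3]); t-=(r&m&k).sum()/((r|m)&k).sum()
    return t
v0=np.r_[g,0]; S=np.vstack([v0,v0+np.diag([.01,.01,.08,.05])]); r=minimize(f,v0,method='Nelder-Mead',options=dict(initial_simplex=S)); print(r.x,r.fun)
E
python3 look2.py "[.633,0.005,-.03]"
```

```text
10.4667 [0.54018225 0.00851196 0.00628877] [-4.60164876  0.87952031 -1.0352256 ] [ 0.08562961  0.91493675 -0.00749976] 2.4663205817341805
[ 0.62355635  0.00242257 -0.06689925  0.0443883 ] -1.9803692379015212
```

```bash
cat >> look2.py <<'E'
for pt in(-.02,0,.02,.04,.06):
    h=lambda v:f(np.r_[v,pt]); S=np.vstack([g,g+np.diag([.01,.01,.08])]); r=minimize(h,g,method='Nelder-Mead',options=dict(initial_simplex=S)); print(pt,r.x,r.fun)
E
python3 look2.py "[.633,0.005,-.03]"
```

```text
10.6667 [0.540202   0.00850427 0.00626164] [-5.71220818  0.44563565  1.3976335 ] [0.10915008 0.8655746  0.04583959] 2.4950431287288666
[ 0.62257004  0.00290418 -0.04761834  0.0471844 ] -1.9707076650606763
-0.02 [ 0.63181371  0.00305625 -0.0700368 ] -1.928274018232819
0 [ 0.62894551  0.00545255 -0.02210406] -1.9508544258544258
0.02 [ 0.625738    0.00258857 -0.07183752] -1.9729960135819153
0.04 [ 0.62399078  0.0042906  -0.06993224] -1.9731219871229553
0.06 [ 0.62029772  0.00324599 -0.0689541 ] -1.974827622363716
```

Request:
{"name": "arm_command", "arguments": {
  "translation": [
    [0.003,0,0],
    [0.003,0,0],
    [0.003,0,0],
    [0.003,0,0],
    [0,0,0]
  ],
  "turn": [0,0,0,0,0]
}}

```text
time_s: 11.28
position: [0.5525, 0.008, 0.0062]
ee_rot: [1.0, -0.02, -0.0, 0.0]
force: [-4.4, -0.0, -0.1]
opening: 1.002
gripper_force: 2.3
```

Request:
{"name": "arm_command", "arguments": {
  "translation": [
    [0.002,0,0],
    [0.002,0,0],
    [0,0,0]
  ],
  "turn": [0,0,0]
}}

```text
time_s: 11.53
position: [0.556, 0.0078, 0.0062]
ee_rot: [1.0, -0.02, -0.001, 0.0]
force: [-5.5, 0.1, 2.1]
opening: 0.997
gripper_force: 3.0
```

Request:
{"name": "arm_command", "arguments": {
  "translation": [
    [0.0015,0,0],
    [0.0015,0,0],
    [0,0,0]
  ],
  "turn": [0,0,0]
}}

```text
time_s: 11.78
position: [0.556, 0.0079, 0.006]
ee_rot: [1.0, -0.02, -0.003, 0.0]
force: [-12.4, -0.2, 9.7]
opening: 0.996
gripper_force: 6.3
```

Request:
{"name": "arm_command", "arguments": {
  "translation": [
    [0.001,0,0],
    [0.001,0,0],
    [0,0,0]
  ],
  "turn": [0,0,0]
}}

```text
time_s: 12.03
position: [0.556, 0.0079, 0.0058]
ee_rot: [1.0, -0.02, -0.005, 0.0]
force: [-16.6, -1.0, 11.5]
opening: 0.998
gripper_force: 8.3
```

Request:
{"name": "arm_command", "arguments": {
  "translation": [
    [0.001,0,0],
    [0.001,0,0],
    [0,0,0]
  ],
  "turn": [0,0,0]
}}

```text
time_s: 12.28
position: [0.5559, 0.0079, 0.0055]
ee_rot: [1.0, -0.02, -0.007, 0.0]
force: [-19.5, -0.1, 15.3]
opening: 0.999
gripper_force: 10.3
```

Request:
{"name": "arm_command", "arguments": {
  "translation": [
    [-0.003,0,0],
    [-0.003,0,0],
    [-0.01,0,0],
    [-0.02,0,0],
    [-0.01,0,0],
    [0,0,-0.03],
    [0,0,-0.04],
    [0,0,-0.04],
    [0,0,-0.04],
    [0,0,-0.04]
  ],
  "turn": [0,0,0,0,0,0,0,0,0,0]
}}

```text
time_s: 13.12
position: [0.5198, 0.0092, 0.1996]
ee_rot: [1.0, -0.02, 0.003, 0.0]
force: [0.3, 0.2, -0.5]
opening: 1.001
gripper_force: 0.0
```

Request:
{"name": "arm_command", "arguments": {
  "translation": [
    [-0.02,0,-0.04],
    [-0.03,0,-0.02],
    [-0.03,0,0],
    [0,0,0],
    [0,0,0],
    [0,0,0]
  ],
  "turn": [0,0,0,0,0,0],
  "gripper": -1
}}

```text
time_s: 13.62
position: [0.4409, 0.0124, 0.2543]
ee_rot: [1.0, -0.02, 0.002, 0.0]
force: [0.7, 0.5, 0.6]
opening: 0.144
gripper_force: 0.0
```

Run:
```python
from fit import *
s=read_state(); print(s['time_s'],s['position'],s['ee_rot'],s['force'])
ps=[shot('scene'),shot('side'),shot('wrist')]; g=np.array([.652,.005,-.04])
bs=[pick(p,'battery',[g[0],g[1],.08]) for p in ps]; print([b['p'] for b in bs])
bs=[b['pixels'] for b in bs]
for k in([0,1,2],[0,1],[2]): print(k,fit([ps[i] for i in k],[bs[i] for i in k],BAT,g))
im=[ps[0]['frame'],ps[1]['frame'],ps[2]['frame']]
im=[np.ascontiguousarray(np.clip(i.astype(float)*1.4,0,255).astype(np.uint8)) for i in im]
v=[cv2.resize(im[i][a:a+113,b:b+150],(400,300),interpolation=3) for i,a,b in((0,210,260),(1,170,210))]
v.append(cv2.resize(im[2],(400,300),interpolation=3))
v.append(cv2.resize(im[0][180:405,200:500],(400,300)))
cv2.imwrite('pics/home.png',np.vstack([np.hstack(v[:2]),np.hstack(v[2:])])[:,:,::-1])
```

```text
13.6167 [0.44090085 0.01242841 0.25432469] [ 9.99794446e-01 -2.01573026e-02  2.16480039e-03  2.48104048e-04] [0.65218888 0.49168183 0.64941158]
[0.78, 0.57, 0.8]
[0, 1, 2] (array([ 0.6521055 ,  0.00387827, -0.02699838]), np.float64(-2.6477237743895694))
[0, 1] (array([ 0.65036262,  0.00193382, -0.01560886]), np.float64(-1.6916687192604238))
[2] (array([ 0.65255194,  0.00447533, -0.03671693]), np.float64(-0.9783342712436691))
```

View pics/home.png

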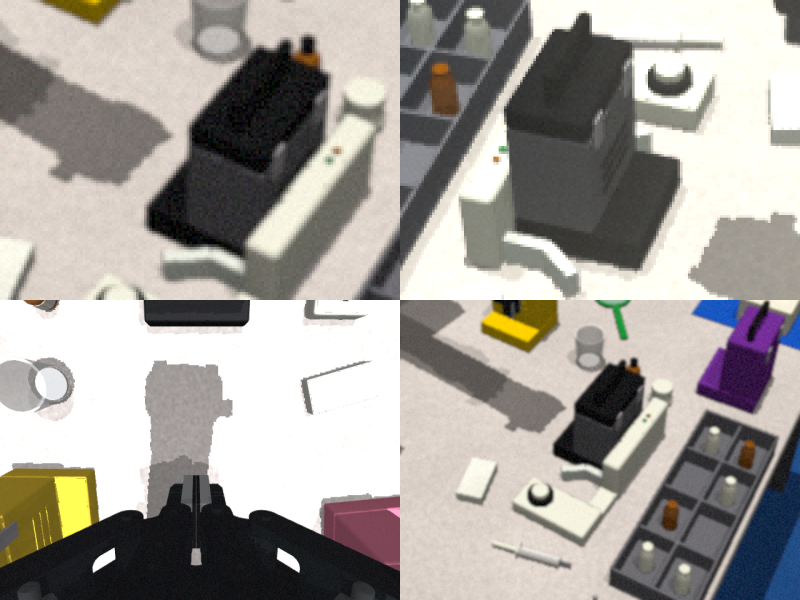

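Request:
{"name": "arm_command", "arguments": {
  "translation": [
    [0,0,0],
    [0.024,0.027,0],
    [0.024,0.027,0],
    [0.024,0.027,0],
    [0.024,0.027,0],
    [0.024,0.027,0],
    [0.024,0.027,0],
    [0.0245,0.028,0],
    [0,0,0],
    [0,0,0]
  ],
  "turn": [-0.04,0,0,0,0,0,0,0,0,0],
  "gripper": -1
}}

```text
time_s: 14.75
position: [0.6084, -0.1789, 0.2512]
ee_rot: [1.0, -0.001, -0.001, -0.0]
force: [-0.8, 0.7, 0.1]
opening: 0.005
gripper_force: 0.0
```

Run:
```python
from fit import *
s=read_state(); print(s['time_s'],s['position'],s['ee_rot'],s['opening'])
w=shot('wrist'); ps=[w,shot('scene'),shot('side')]
for p in ps: print([ (d['p'],d['centre']) for d in spot_point('charge_top',p)[:2]], proj(p,[.6095,-.178,.054]))
a=w['frame'].copy(); c=tuple(int(x) for x in proj(w,[.6095,-.178,.054])[0]); cv2.circle(a,c,3,(255,0,0),1)
save({'frame':a},'w3.png')
```

```text
14.75 [ 0.60835928 -0.1789444   0.25120742] [ 9.99998640e-01 -1.13298671e-03 -1.10800771e-03 -4.56942832e-04] 0.004690237903101256
[(0.81, [307.9, 199.8])] [[312.96731247 198.25551877]]
[(0.63, [304.9, 320.7])] [[305.33439024 321.62382644]]
[(0.69, [270.8, 197.6]), (0.44, [311.2, 194.2])] [[309.77678262 193.29392156]]
```

View pics/w3.png

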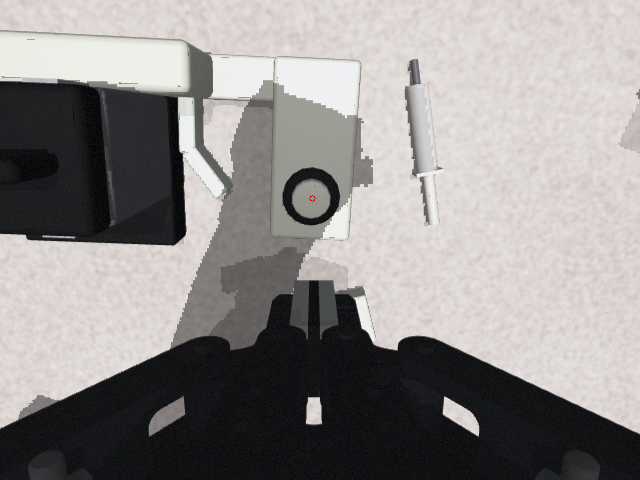

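The projected target lies on the button's centre at (312,198), and the box is still home against the stop. Descending.

Request:
{"name": "arm_command", "arguments": {
  "translation": [
    [0.001,-0.001,0.04],
    [0,0,0.04],
    [0,0,0.04],
    [0,0,0.04],
    [0,0,0.02],
    [0,0,0],
    [0,0,0]
  ],
  "turn": [0,0,0,0,0,0,0]
}}

```text
time_s: 15.63
position: [0.6073, -0.1754, 0.0734]
ee_rot: [1.0, 0.0, -0.001, -0.0]
force: [1.1, 0.1, 0.8]
opening: 0.002
gripper_force: 0.0
```

Request:
{"name": "arm_command", "arguments": {
  "translation": [
    [0,0,0.003],
    [0,0,0.003],
    [0,0,0.003],
    [0,0,0.003],
    [0,0,0.002],
    [0,0,0]
  ],
  "turn": [0,0,0,0,0,0]
}}

```text
time_s: 16.13
position: [0.6084, -0.1764, 0.0594]
ee_rot: [1.0, -0.0, -0.0, 0.0]
force: [0.3, -0.1, 0.8]
opening: -0.002
gripper_force: 0.0
```

Request:
{"name": "arm_command", "arguments": {
  "translation": [
    [0,0.001,0.002],
    [0,0,0.002],
    [0,0,0.002],
    [0,0,0.002],
    [0,0,0]
  ],
  "turn": [0,0,0,0,0]
}}

```text
time_s: 16.55
position: [0.6085, -0.1774, 0.0513]
ee_rot: [1.0, -0.0, -0.0, 0.0]
force: [0.2, 0.5, 1.6]
opening: 0.004
gripper_force: 0.9
```

Request:
{"name": "arm_command", "arguments": {
  "translation": [
    [0,0,0.0015],
    [0,0,0.0015],
    [0,0,0]
  ],
  "turn": [0,0,0]
}}

```text
time_s: 16.8
position: [0.6085, -0.1775, 0.0487]
ee_rot: [1.0, -0.0, 0.0, 0.0]
force: [-1.3, -0.3, 3.8]
opening: -0.002
gripper_force: 1.7
```

Request:
{"name": "arm_command", "arguments": {
  "translation": [
    [0,0,0.0015],
    [0,0,0.0015],
    [0,0,0]
  ],
  "turn": [0,0,0]
}}

```text
time_s: 17.05
position: [0.6086, -0.1775, 0.0461]
ee_rot: [1.0, -0.0, 0.0, 0.0]
force: [-2.0, 0.2, 5.7]
opening: -0.0
gripper_force: 2.5
```

Request:
{"name": "arm_command", "arguments": {
  "translation": [
    [0,0,0.0015],
    [0,0,0.001],
    [0,0,0]
  ],
  "turn": [0,0,0]
}}

```text
time_s: 17.3
position: [0.6086, -0.1775, 0.0458]
ee_rot: [1.0, -0.0, 0.001, 0.0]
force: [-7.4, 2.0, 18.4]
opening: -0.0
gripper_force: 9.4
```

The press bottomed out after about 6 mm, with the force jumping to 18 N. Releasing.

Request:
{"name": "arm_command", "arguments": {
  "translation": [
    [0,0,0],
    [0,0,-0.004],
    [0,0,-0.01],
    [0,0,-0.03],
    [0,0,-0.04],
    [0,0,-0.04],
    [0,0,-0.04],
    [0,0,-0.03],
    [0,0,0],
    [0,0,0]
  ],
  "turn": [0,0,0,0,0,0,0,0,0,0]
}}

```text
time_s: 18.13
position: [0.6101, -0.178, 0.2395]
ee_rot: [1.0, -0.0, 0.003, 0.001]
force: [0.2, 0.6, -0.9]
opening: 0.001
gripper_force: 0.0
```

Run:
```python
from fit import *
s=read_state(); print(s['time_s'],s['position'],s['force'])
ps=[shot('wrist'),shot('scene'),shot('side')]; g=np.array([.652,.005,-.04])
print([(d['p'],d['centre']) for d in spot_point('charge_top',ps[0])[:1]])
print(fit([ps[1]],[pick(ps[1],'battery',[.652,.005,.08])['pixels']],BAT,g))
for t in('dropper','jar','beaker','mirror','syringe','packet'):
    print(t,[np.round(ray(p,d['centre'],0),3)[:2] for p in ps[1:] for d in spot_point(t,p)[:1]])
```

```text
18.1333 [ 0.61010358 -0.1779527   0.23952354] [ 0.16707157  0.59128645 -0.94058444]
[(0.98, [309.3, 203.7])]
(array([ 0.64645932,  0.00472273, -0.03987562]), np.float64(-0.7815783044221842))
dropper [array([0.607, 0.201]), array([0.658, 0.005])]
jar [array([0.683, 0.175]), array([0.681, 0.184])]
beaker [array([0.484, 0.212]), array([0.501, 0.223])]
mirror [array([0.469, 0.407])]
syringe [array([ 0.653, -0.276]), array([ 0.647, -0.275])]
packet [array([ 0.656, -0.275]), array([ 0.481, -0.192])]
```

```bash
python3 -c "from cell import job_done; print(job_done())"
```

```text
the job is handed in; nothing more can be done
None
```

The grey battery box was slid upright into the dock until the push force rose to 20 N against the stop. The charge button was then pressed down about 6 mm to its limit and released, no bystander appears to have moved in the pictures, and the job was handed in at about 18 s, with no verdict returned.

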